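Seat the drill template on its hidden dowel and hold it down

ROBOT

A 7-joint arm with a two-finger parallel gripper is mounted at the origin on a cart in front of the work surface, level with it; the furniture and walls round the work are solid. World frame = base frame: x ahead of the robot, y to its left, z up, the work surface at z = 0. Lengths are in m, angles in rad, forces in N, time in s.
With the tool pointing down it reaches from about 0.425 to 0.925 m from the base axis. Payload 6.8 kg.
Tool frame: the origin (TCP) lies at the very end of the fingers, on their centre line; the grasp point (between the pads) lies 19 mm behind it; z points along the fingers, y is the line along which they close (so a half turn about z gives the same grasp; the last joint's range is limited). The gripper opens to 85 mm and grips with 20 to 120 N. Pads are 22 mm wide; open, the fingers measure 114 mm over their backs; the gripper's body (76 mm by 85 mm) begins 54 mm behind the grasp point. The pads swing forward as they close: fully open they stand 13 mm farther back than shut.
Start: joints at [1.137, 0.477, 0.022, 1.555, -0.011, 1.109, -0.083], TCP at [0.216, -0.64, 0.231] pointing down, gripper open.
Joint ranges: [-2.96, 2.96], [-0.34, 2.1], [-1.41, 1.46], [0.24, 2.44], [-1.37, 4.51], [0.17, 1.92], [-2.96, 2.96]. Speed limits (rad/s): [2.39, 2.39, 3.14, 3.14, 3.14, 3.14, 3.14].

INTERFACE

Orientations are given as a unit quaternion [w, x, y, z].
In Python, from station import bot gives the robot as it stands.
- The arm moves only by the tool apply_moves, never from a script. Its argument "deltas" is a list of rows, each a list of 3 entries, a list of its own where there are three numbers: the closure, from 0 (fully open) to 1 (shut), then the shift along the tool's x, y, z in units of 0.2 m (1.0 is 0.2 m), then the turn about the tool's z in units of 2 pi rad (1.0 is 2 pi rad). A call has 1 to 12 rows; each row is the pose to reach, as a shift and turn from the pose commanded when the call began, along the tool's axes at that moment, turning the shorter way round; what a row does not reach only later rows make up. A row lasts 1/10 s, in which the tool goes at most 50 mm and 8.59 degrees, less where a joint would pass 70% of its speed; a pose out of reach is approached as far as the arm can. A call with a number of a shift or a turn outside -1 to 1 is refused whole. A call with a gripper value outside its range is refused whole. The fingers move at their own pace and stop on an object; "squeeze" is the grip in N (left out, the last holds). Time passes only in rows, so rows that repeat a pose let the fingers close. It gives the time, the measured TCP pose, the force, the opening and the grip force at its end, in the units of the state.
- bot.get_obs(): the state, without advancing time (a new reading comes with each control period).
- bot.read_camera(name): name is "scene" or "side" or "wrist"; returns a dict with "color" (420x560x3 uint8, red, green, blue), "intrinsics" (3x3 intrinsics, pixels), "k1" (the pictures are not rectified: a ray, as slopes to the right and down, at radius r is drawn at 1 + k1 r^2 times it, then the intrinsics apply), "pose" (4x4, takes a point from camera to world coordinates); the wrist camera has in their place "hand_eye" (4x4, takes a point from camera to tool coordinates, whose origin is the TCP and whose axes are the flange's). Camera axes: x right, y down, z forward; pixel columns grow to the right and rows downward; lengths in m; the calibration is good to about 2 mm. A picture is of the moment at which its call begins: read the wrist's pose just before it. There is no depth.
- bot.hand_in(): hands the job in; it is judged then, once.
Trained networks look in a picture, given as the dict that the camera call returned (one of the last four; its "shot" number tells which), for a name from the list of things; names that differ only in an ending like _2 or _b are one class to them, and where a whole thing is asked for, a point or a joint stands for the part that bears it (a point fixed in the world has none). Each returns a list of dicts, best first, with "confidence" (0 to 1); they miss things now and then, are a little off and sometimes report something else, mostly with a low value. They report only what shows in the picture. A call takes as long as a camera call.
- bot.look_for(picture, target): "point" ([x, y, z] in m, in world coordinates, good to about 4 mm: the middle of the surface that is visible of it).
The state is a dict: "t": time; "q": joint angles; "joint_vel": joint speeds; "joint_torque": joint torques, N m; "eef_pos": TCP position; "tool_rot": TCP orientation; "contact_force": force on the tool from outside, world axes, zero at the start; "torque": the same for the moment, N m; "gripper_width": opening from 0.0 (shut) to 1.0 (fully open); "grasp_force": force on a finger pad.
Only numpy, scipy, OpenCV 4.12 (cv2) and the standard library are available. Lean on these libraries where they do the work, as an engineer would, in place of code of your own. Each camera call takes 0.05 s, during which the arm holds its last target. There are 200 camera calls.

TASK

Swing the drill arm clear of the stone, to the robot's right. Then take the aluminium drill template from the plywood board by its wooden handle, fit its forked end round the dark post of the jig and slide it until the blind bush under the handle drops over the dowel that stands in the stone, and press it down flat on the stone against the spring plungers. Finish while still gripping the handle and holding the template down, and do not disturb the other things on the bench.

Things in the scene. Friction and masses are not known exactly. Their poses are not given: they have to be found in the camera images.
- drill_jig: Drilling jig, fixed: grey base plate 225 x 260 mm, top 35 mm above the bench, with a cream limestone block (92 x 110 mm, top 63 mm above the bench) held in its middle. Origin on the bench under the dowel's axis; x away from the robot (turned with the jig), y to the left, z up.
- dowel_tip (a point): Top of the steel dowel in the middle of the stone: 16 mm diameter, standing 20 mm out of the stone, so 83 mm above the bench; its last 5 mm taper to 8 mm diameter. It cannot be seen once the template is above it.
- post_tip (a point): Tip of the dark steel post 78 mm to the left (+y of the jig) of the dowel: 12 mm diameter, tip 98 mm above the bench (15 mm above the dowel's tip), its last 6 mm taper. The template's fork goes round it and keeps the template from turning.
- plunger_top (a point): Button of the right spring plunger (70 mm right of the dowel, jig -y); two more at 75 mm left, 22 mm either side of the post's line. Their steel buttons stand 8 mm above the stone's top and carry the template there when it is on the dowel: holding it flat on the stone takes about 10 to 14 N of push.
- drill_arm (a joint): Swing of the green drill arm about its upright column, rad. 0 = the drill stands over the middle of the stone; it grows anticlockwise seen from above (the drill first comes towards the robot, then goes to its right). Clear of the work from 1.2 on; stop at 1.75. It stays where it is left; friction about 0.2 N m.
- drill_knob (a point): Middle of the black upright knob on top of the drill motor, by which the arm is swung: 22 mm diameter, from 234 to 272 mm above the bench. It is 156 mm from the column's axis. The green motor below it is 52 mm in diameter and its top is 230 mm above the bench; the arm's two rods end 210 mm from the column; the drill's point hangs 106 mm above the bench.
- column_pivot (a point): Point on the column's axis (the arm's hinge), at the knob's height, 254 mm above the bench; the column is 30 mm in diameter and 205 mm high. Behind it the wall shelves overhang the bench from about 0.625 m ahead of the robot's base axis, 0.34 to 0.39 m above the bench top: keep the hand in front of them.
- bench_board: Plywood board, fixed, 170 x 260 mm, its top 28 mm above the bench; origin on the bench under its middle. The template lies on it at the start.
- template: Drill template, loose, about 0.42 kg: aluminium plate 66 mm (x) by 182 mm (y, -85 to +97 mm), 8 mm thick, in its middle a boss 46 mm square up to 28 mm. Origin at the underside on the axis of the blind bush, a bore of 18.5 mm, 23 mm deep, open below. Seated: y along the jig's y, origin on the dowel's axis, underside on the stone. Two dark drill bushes at y = -38 and 38 mm.
- template_handle (a point): Middle of the template's wooden handle, 46 mm above the underside: a block 52 mm long (template x), 22 mm wide (template y), from 28 to 64 mm above the underside; grip it from above across the 22 mm.
- tape_measure: Yellow tape measure, 55 x 85 x 62 mm, bystander; origin under its middle.
- sand_block: Sanding block, 66 x 79 x 30 mm, bystander; origin under its middle.
- yellow_mug: Yellow plastic mug, 88 mm tall, bystander; origin near the middle of its underside.
- offcut_a: Limestone offcut, 75 x 94 x 42 mm, bystander; origin under its middle.
- template_fork (a point): Middle of the open fork slot at the template's +y (left) end, 78 mm from the bush axis, at the underside: the slot is 20 mm wide (x) and runs from y = 61 mm to the open end at 97 mm.

How it is judged:
By the outcome, as a careful person would: the job done as asked, in the order asked, and still so for the second after the job is handed in, while the arm keeps its last pose, push and grip.
It also fails if it takes over 58 s, if anything falls off the work surface, if the arm or the gripper's body presses on something with over 40 N, if the wrist force passes 120 N, or if a joint passes its speed limit or range.

## Working session

There is one attempt and no reset: what is moved stays moved. The work goes in short steps, Python scripts to look and compute and a tool call to move; the robot and the scene stay as the last step left them, time stands still between calls to the robot, and variables do not carry over. Pictures are saved under pics/ and viewed, at most 10 in all, crops included, and the job is handed in when it is done.

Besides the shell and the picture viewer there is one more tool, called after ">>>" as name([rows], argument=value, ...), one row to a line, values as JSON. apply_moves: Moves the arm, as the interface text tells. Its arguments: {"type":"object","properties":{"deltas":{"type":"array","items":{"type":"array"}},"squeeze":{"type":"number"}},"required":["deltas"]}

```bash
mkdir -p pics; cat > h.py <<'E'
import numpy as np, cv2
from station import bot
from scipy.spatial.transform import Rotation as R
def T():
    o=bot.get_obs(); q=o["tool_rot"]; M=np.eye(4); M[:3,:3]=R.from_quat([q[1],q[2],q[3],q[0]]).as_matrix(); M[:3,3]=o["eef_pos"]; return M,o
def cam(n):
    M,o=T(); p=bot.read_camera(n); p["P"]=np.array(p["pose"]) if "pose" in p else M@np.array(p["hand_eye"]); return p
def save(p,f): cv2.imwrite("pics/"+f,p["color"][:,:,::-1])
def proj(p,X):
    c=np.linalg.inv(p["P"])@np.append(X,1); s=c[:2]/c[2]; s=s*(1+p["k1"]*(s@s)); K=np.array(p["intrinsics"]); return K[:2,:2]@s+K[:2,2]
def ray(p,u,z):
    K=np.array(p["intrinsics"]); d=np.linalg.inv(K[:2,:2])@(np.array(u)-K[:2,2]); s=d.copy()
    for _ in range(20): s=d/(1+p["k1"]*(s@s))
    v=p["P"][:3,:3]@np.append(s,1); o=p["P"][:3,3]; return o+v*(z-o[2])/v[2]
def rel(X):  # shift in tool axes, units 0.2 m
    M,_=T(); return M[:3,:3].T@(np.array(X)-M[:3,3])/0.2
E
python3 - <<'E'
from h import *
M,o=T(); print({k:np.round(v,3) for k,v in o.items()}); print(M.round(3))
for n in ("scene","side"):
    p=cam(n); save(p,n+"0.png"); print(n,p["P"].round(2)[:3].tolist())
    for t in "drill_knob column_pivot drill_jig dowel_tip post_tip plunger_top template template_handle template_fork bench_board tape_measure sand_block yellow_mug offcut_a".split():
        for r in bot.look_for(p,t)[:2]: print(t,np.round(r["point"],3),round(r["confidence"],2),proj(p,r["point"]).round())
E
```

```text
{'t': np.float64(0.0), 'q': array([ 1.137,  0.478,  0.022,  1.556, -0.011,  1.109, -0.083]), 'joint_vel': array([ 0.   , -0.   , -0.001, -0.   ,  0.001,  0.002, -0.001]), 'joint_torque': array([-1.0000e-03, -5.9645e+01,  1.6070e+00, -2.8119e+01,  1.3000e-02,
        9.0000e-03, -0.0000e+00]), 'eef_pos': array([ 0.216, -0.639,  0.23 ]), 'tool_rot': array([-0.001,  0.987,  0.162, -0.   ]), 'contact_force': array([ 0.934, -0.349, -0.494]), 'torque': array([-0.005, -0.015,  0.061]), 'grasp_force': np.float64(0.0), 'gripper_width': np.float64(0.999)}
[[ 0.947  0.32  -0.001  0.216]
 [ 0.32  -0.947  0.002 -0.639]
 [-0.    -0.002 -1.     0.23 ]
 [ 0.     0.     0.     1.   ]]
scene [[-0.54, -0.37, 0.76, -0.55], [-0.84, 0.23, -0.48, 0.74], [0.01, -0.9, -0.44, 0.76]]
drill_knob [ 0.489 -0.051  0.197] 0.81 [308. 187.]
column_pivot [ 0.478 -0.052  0.036] 0.86 [308. 228.]
drill_jig [ 0.481 -0.051  0.033] 0.8 [308. 228.]
dowel_tip [ 0.48  -0.05   0.037] 0.74 [307. 227.]
dowel_tip [ 0.491 -0.05   0.192] 0.72 [307. 188.]
post_tip [ 0.478 -0.05   0.036] 0.97 [308. 228.]
plunger_top [ 0.611 -0.314  0.
[... 496 characters left out ...]
2]]
drill_knob [ 0.514 -0.086  0.182] 0.59 [287. 235.]
drill_knob [0.448 0.297 0.042] 0.25 [247. 200.]
drill_jig [ 0.512 -0.108  0.038] 0.79 [287. 274.]
dowel_tip [ 0.513 -0.11   0.04 ] 0.93 [287. 274.]
post_tip [ 0.515 -0.111  0.038] 0.7 [288. 275.]
template [0.448 0.3   0.037] 0.79 [247. 201.]
template_handle [0.448 0.292 0.04 ] 0.62 [248. 202.]
template_handle [0.613 0.179 0.063] 0.57 [298. 210.]
template_fork [0.45  0.296 0.041] 0.87 [248. 200.]
bench_board [0.478 0.304 0.028] 0.92 [255. 201.]
tape_measure [ 0.621 -0.346  0.05 ] 0.84 [341. 324.]
sand_block [ 0.453 -0.429  0.03 ] 0.73 [289. 361.]
yellow_mug [0.61  0.179 0.062] 0.88 [297. 210.]
offcut_a [0.56  0.52  0.038] 0.85 [266. 166.]
```

```bash
python3 - <<'E'
import cv2
a=cv2.imread("pics/scene0.png")[130:330,110:400]; b=cv2.imread("pics/side0.png")[150:390,210:390]
cv2.imwrite("pics/sc.png",cv2.resize(a,None,fx=2.75,fy=2.75,interpolation=2)); cv2.imwrite("pics/si.png",cv2.resize(b,None,fx=2.5,fy=2.5,interpolation=2))
E
```

```text
(no output)
```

View pics/sc.png

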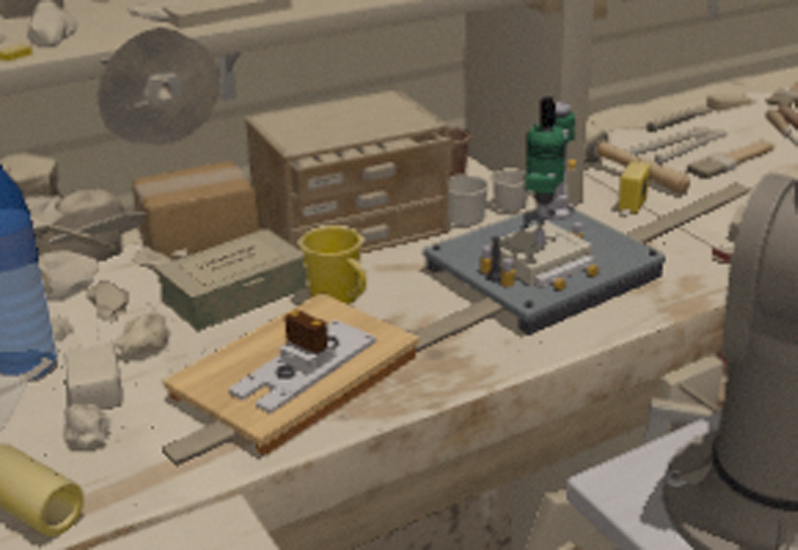

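View pics/si.png

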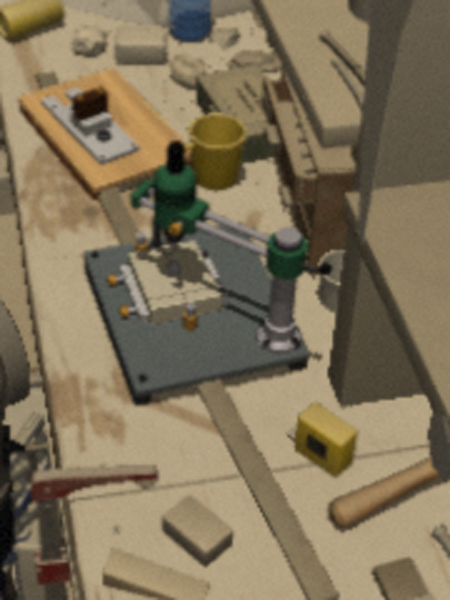

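The scene view shows the jig at crop (545,260), with the knob at about (547,108) and the board and template at (300,360). In the side view the knob is at about (176,155), the column top at (289,238) and the template handle at (90,102). Next I'll triangulate these.

```bash
python3 - <<'E'
from h import *
s=cam("scene"); d=cam("side")
f=lambda u:(110+u[0]/2.75,130+u[1]/2.75); g=lambda u:(210+u[0]/2.5,150+u[1]/2.5)
print("knob",ray(s,f((547,110)),.254),ray(d,g((176,156)),.254))
print("col top side",ray(d,g((289,238)),.205), ray(s,f((563,110)),.205))
print("post tip", ray(s,f((495,238)),.098), ray(d,g((140,243)),.098))
for n,u in dict(right=(190,312),b1=(113,280),b2=(124,311)).items(): print("orange",n,ray(d,g(u),.071))
for n,u in dict(a=(141,392),b=(92,255),c=(304,352)).items(): print("jigcorner side",n,ray(d,g(u),.035))
for n,u in dict(a=(428,256),b=(525,318),c=(661,258)).items(): print("jigcorner scene",n,ray(s,f(u),.035))
print("handle top",ray(s,f((307,322)),.092),ray(d,g((90,97)),.092))
print("plate corners scene",[ray(s,f(u),.036).round(3) for u in ((233,388),(265,406),(375,338),(338,322))])
print("plate corners side",[ray(d,g(u),.036).round(3) for u in ((102,160),(136,153),(44,105))])
E
```

```text
knob [ 0.504617   -0.06387597  0.254     ] [ 0.49708384 -0.06514241  0.254     ]
col top side [ 0.60845381 -0.17777088  0.205     ] [ 0.59560728 -0.16130418  0.205     ]
post tip [0.4890954  0.02399842 0.098     ] [ 0.45903165 -0.03682688  0.098     ]
orange right [ 0.50221804 -0.14307748  0.071     ]
orange b1 [ 0.41864929 -0.06986305  0.071     ]
orange b2 [ 0.4230023  -0.12693944  0.071     ]
jigcorner side a [ 0.42577131 -0.22914306  0.035     ]
jigcorner side b [0.40470786 0.02069909 0.035     ]
jigcorner side c [ 0.63393473 -0.20145749  0.035     ]
jigcorner scene a [0.59245108 0.0650478  0.035     ]
jigcorner scene b [0.38876209 0.04436254 0.035     ]
jigcorner scene c [ 0.41735127 -0.20728847  0.035     ]
handle top [0.43866415 0.3171267  0.092     ] [0.44457862 0.30045288 0.092     ]
plate corners scene [array([0.438, 0.414, 0.036]), array([0.387, 0.396, 0.036]), array([0.446, 0.227, 0.036]), array([0.502, 0.249, 0.036])]
plate corners side [array([0.449, 0.22 , 0.036]), array([0.5  , 0.227, 0.036]), array([0.382, 0.371, 0.036])]
```

>>> apply_moves([
  [0,[0.3,-0.3,-0.5],0],
  [0,[0.7,-0.7,-0.65],0],
  [0,[0.7,-0.74,-0.65],0],
  [0,[0.7,-0.74,-0.65],0],
  [0,[0.7,-0.74,-0.65],0],
  [0,[0.7,-0.74,-0.65],0],
])

```text
t: 2.2
eef_pos: [0.306, -0.4506, 0.3653]
tool_rot: [0.002, 0.986, 0.166, 0.003]
contact_force: [-0.2, -1.1, 0.5]
gripper_width: 0.997
grasp_force: 0.0
```

>>> apply_moves([
  [0,[0.7,-0.74,0],0],
  [0,[0.7,-0.74,0],0],
  [0,[0.7,-0.74,0],0],
  [0,[0.7,-0.74,0],0],
  [0,[0.7,-0.74,0],0],
])

```text
t: 2.7
eef_pos: [0.3895, -0.2636, 0.3616]
tool_rot: [-0.001, 0.986, 0.167, 0.001]
contact_force: [0.1, -0.4, 0.7]
gripper_width: 1.0
grasp_force: 0.0
```

>>> apply_moves([
  [0,[0.5,-0.65,0],0],
  [0,[0.5,-0.65,0],0],
  [0,[0.5,-0.65,0],0],
  [0,[0.5,-0.65,0],0],
  [0,[0.5,-0.65,0],0],
  [0,[0.5,-0.65,0],0],
])

```text
t: 3.3
eef_pos: [0.4395, -0.1158, 0.3611]
tool_rot: [0.0, 0.987, 0.162, -0.0]
contact_force: [0.5, 0.2, 0.7]
gripper_width: 1.001
grasp_force: 0.0
```

```bash
python3 - <<'E'
from h import *
p=cam("wrist"); save(p,"w1.png"); M,o=T(); print(M.round(3),o["t"],o["q"].round(2)); print(np.array(p["hand_eye"]).round(3))
for t in "drill_knob column_pivot post_tip plunger_top drill_arm".split():
    for r in bot.look_for(p,t)[:2]: print(t,np.round(r["point"],3),round(r["confidence"],2),proj(p,r["point"]).round())
E
```

```text
[[ 0.948  0.317 -0.001  0.439]
 [ 0.317 -0.948 -0.    -0.116]
 [-0.001  0.    -1.     0.361]
 [ 0.     0.     0.     1.   ]] 3.35 [ 0.51  0.02 -0.39  1.85  0.01  1.27 -1.13]
[[-0.001 -0.962 -0.272  0.07 ]
 [ 1.    -0.001 -0.    -0.   ]
 [-0.    -0.272  0.962 -0.143]
 [ 0.     0.     0.     1.   ]]
drill_knob [ 0.528 -0.093  0.191] 0.77 [289.  97.]
column_pivot [ 0.542 -0.088  0.035] 0.56 [287.  94.]
post_tip [ 0.54  -0.084  0.037] 0.83 [284.  94.]
plunger_top [ 0.51  -0.125  0.07 ] 0.61 [305. 125.]
plunger_top [0.555 0.185 0.051] 0.34 [87.  9.]
drill_arm [ 0.532 -0.094  0.187] 0.67 [291.  93.]
drill_arm [ 0.54  -0.087  0.034] 0.2 [286.  95.]
```

View pics/w1.png

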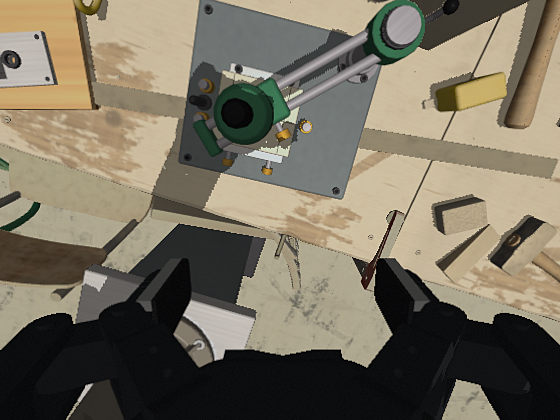

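The wrist view shows the knob at (237,110), the column top at (404,26), the post at (200,102), and base plate screws near (208,8), (187,157) and (337,190).

```bash
python3 - <<'E'
from h import *
p=cam("wrist")
k=ray(p,(237,110),.272);c=ray(p,(404,26),.206);print("knob",k,"col",c,np.linalg.norm((k-c)[:2]),np.degrees(np.arctan2(*(k-c)[1::-1])))
print("post",ray(p,(199,101),.098))
for u in ((200,0),(179,162),(342,198)): print(ray(p,u,.035))
print("rel knob",rel([k[0],k[1],.24]))
print("handle bush",ray(p,(10,60),.036))
E
```

```text
knob [ 0.50214552 -0.06016338  0.272     ] col [ 0.61171267 -0.16697905  0.206     ] 0.1530181278646921 135.72852256635034
post [0.49485701 0.01206293 0.098     ]
[0.61533359 0.05775538 0.035     ]
[0.39920105 0.03548942 0.035     ]
[ 0.42517449 -0.21801463  0.035     ]
rel knob [ 0.38429057 -0.1604503   0.60634282]
handle bush [0.46177931 0.28494414 0.036     ]
```

>>> apply_moves([
  [0,[0.384,-0.16,0],0],
  [0,[0.384,-0.16,0],0],
  [0,[0.384,-0.16,0],0],
  [0,[0.384,-0.16,0.2],0],
  [0,[0.384,-0.16,0.4],0],
  [0,[0.384,-0.16,0.5],0],
  [0,[0.384,-0.16,0.6],0],
  [0,[0.384,-0.16,0.6],0],
])

```text
t: 4.45
eef_pos: [0.5, -0.0603, 0.2388]
tool_rot: [-0.001, 0.987, 0.162, -0.003]
contact_force: [-0.4, -0.8, -0.2]
gripper_width: 1.001
grasp_force: 0.0
```

>>> apply_moves([
  [0.5,[0,0,0],0],
  [0.8,[0,0,0],0],
  [1,[0,0,0],0],
  [1,[0,0,0],0],
  [1,[0,0,0],0],
  [1,[0,0,0],0],
  [1,[0,0,0],0],
  [1,[0,0,0],0],
], squeeze=25)

```text
t: 5.25
eef_pos: [0.502, -0.0584, 0.2421]
tool_rot: [-0.0, 0.987, 0.162, -0.0]
contact_force: [-3.6, 3.0, 6.6]
gripper_width: 0.245
grasp_force: 25.4
```

```bash
python3 - <<'E'
from h import *
M,o=T(); k=M[:3,3]; print(k,o["contact_force"],o["gripper_width"])
c=np.array([.612,-.169]); v=k[:2]-c; print(np.linalg.norm(v)); v*=.156/np.linalg.norm(v); c=k[:2]-v
for a in np.arange(8,85,8):
    x=c+R.from_euler("z",a,degrees=True).as_matrix()[:2,:2]@v
    print(a,x.round(3),rel([*x,k[2]]).round(3))
E
```

```text
[ 0.50199973 -0.05836706  0.24210538] [-3.60360593  2.99621203  6.62865032] 0.24497660637268087
0.1560118803901721
8 [ 0.488 -0.075] [-0.094  0.055 -0.   ]
16 [ 0.476 -0.093] [-0.18   0.122 -0.   ]
24 [ 0.467 -0.113] [-0.255  0.2   -0.   ]
32 [ 0.46  -0.133] [-0.319  0.288 -0.   ]
40 [ 0.457 -0.155] [-0.37   0.385 -0.   ]
48 [ 0.456 -0.177] [-0.407  0.487 -0.   ]
56 [ 0.459 -0.198] [-0.429  0.593 -0.   ]
64 [ 0.464 -0.219] [-0.436  0.702 -0.001]
72 [ 0.473 -0.239] [-0.429  0.811 -0.001]
80 [ 0.484 -0.258] [-0.406  0.917 -0.001]
```

>>> apply_moves([
  [1,[-0.048,0.026,0],0],
  [1,[-0.094,0.055,0],0],
  [1,[-0.18,0.122,0],0],
  [1,[-0.255,0.2,0],0],
  [1,[-0.319,0.288,0],0],
  [1,[-0.37,0.385,0],0],
  [1,[-0.407,0.487,0],0],
  [1,[-0.429,0.593,0],0],
  [1,[-0.436,0.702,0],0],
  [1,[-0.429,0.811,0],0],
  [1,[-0.406,0.917,0],0],
  [1,[-0.406,0.917,0],0],
])

```text
t: 6.45
eef_pos: [0.4847, -0.2618, 0.2414]
tool_rot: [0.001, 0.987, 0.161, 0.0]
contact_force: [-1.7, -2.2, 2.5]
gripper_width: 0.239
grasp_force: 27.5
```

>>> apply_moves([
  [1,[0,0,0],0],
  [1,[0,0,0],0],
  [0,[0,0,0],0],
  [0,[0,0,0],0],
  [0,[0,0,0],0],
  [0,[0,0,0],0],
  [0,[0,0,-0.2],0],
  [0,[0,0,-0.4],0],
  [0,[0,0,-0.5],0],
  [0,[0,0,-0.5],0],
])

```text
t: 7.45
eef_pos: [0.4858, -0.2593, 0.3449]
tool_rot: [0.002, 0.987, 0.162, 0.003]
contact_force: [0.6, -0.7, -0.0]
gripper_width: 0.999
grasp_force: 0.0
```

```bash
python3 - <<'E'
from h import *
p=cam("wrist"); save(p,"w2.png"); M,o=T(); print(M.round(3),o["t"]); 
for t in "drill_knob drill_jig dowel_tip post_tip plunger_top".split():
    for r in bot.look_for(p,t)[:2]: print(t,np.round(r["point"],3),round(r["confidence"],2),proj(p,r["point"]).round())
E
```

```text
[[ 0.947  0.32   0.003  0.485]
 [ 0.32  -0.947 -0.001 -0.259]
 [ 0.002  0.002 -1.     0.343]
 [ 0.     0.     0.     1.   ]] 7.5
drill_knob [ 0.517 -0.239  0.192] 0.8 [272. 158.]
drill_jig [ 0.526 -0.108  0.037] 0.87 [187. 109.]
dowel_tip [ 0.456 -0.418  0.027] 0.48 [372. 220.]
post_tip [ 0.523 -0.103  0.041] 0.85 [182. 110.]
plunger_top [ 0.513 -0.129  0.072] 0.42 [193. 123.]
```

View pics/w2.png

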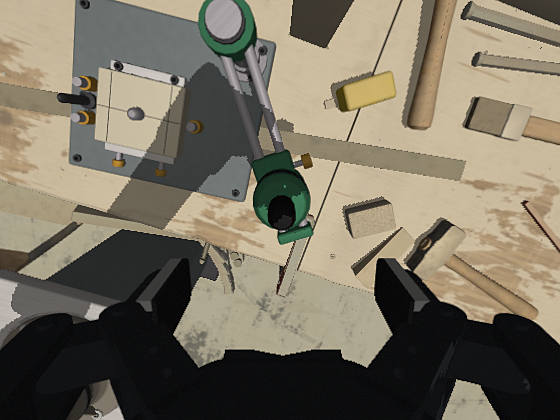

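The drill arm has swung clear by about 1.4 rad. The dowel shows at (133,113), the post at (62,98), and the plungers at (86,83), (85,117) and (195,127). I'll look from above the jig on the way to the template.

>>> apply_moves([
  [0,[0.39,-0.92,-0.1],0],
  [0,[0.39,-0.92,-0.1],0],
  [0,[0.39,-0.92,-0.1],0],
  [0,[0.39,-0.92,-0.1],0],
  [0,[0.39,-0.92,-0.1],0],
  [0,[0.39,-0.92,-0.1],0],
  [0,[0.39,-0.92,-0.1],0],
])

```text
t: 8.45
eef_pos: [0.4987, -0.0613, 0.3605]
tool_rot: [0.0, 0.987, 0.161, -0.001]
contact_force: [-0.1, 0.3, 0.3]
gripper_width: 1.001
grasp_force: 0.0
```

```bash
python3 - <<'E'
from h import *
p=cam("wrist"); save(p,"w3.png"); M,o=T(); print(M.round(3).tolist(),o["t"]); np.save("P3.npy",p["P"])
cv2.imwrite("pics/w3c.png",cv2.resize(p["color"][60:300,130:430,::-1],None,fx=2.5,fy=2.5,interpolation=cv2.INTER_CUBIC))
for t in "drill_knob dowel_tip post_tip plunger_top".split():
    for r in bot.look_for(p,t)[:2]: print(t,np.round(r["point"],3),round(r["confidence"],2),proj(p,r["point"]).round())
E
```

```text
[[0.948, 0.317, -0.001, 0.499], [0.317, -0.948, -0.0, -0.062], [-0.001, -0.0, -1.0, 0.361], [0.0, 0.0, 0.0, 1.0]] 8.5
drill_knob [ 0.513 -0.239  0.191] 0.92 [444. 230.]
dowel_tip [ 0.525 -0.123  0.041] 0.76 [327. 165.]
post_tip [ 0.529 -0.117  0.042] 0.73 [325. 162.]
plunger_top [0.463 0.287 0.04 ] 0.65 [ 42. 114.]
plunger_top [ 0.508 -0.122  0.071] 0.46 [325. 179.]
```

View pics/w3c.png

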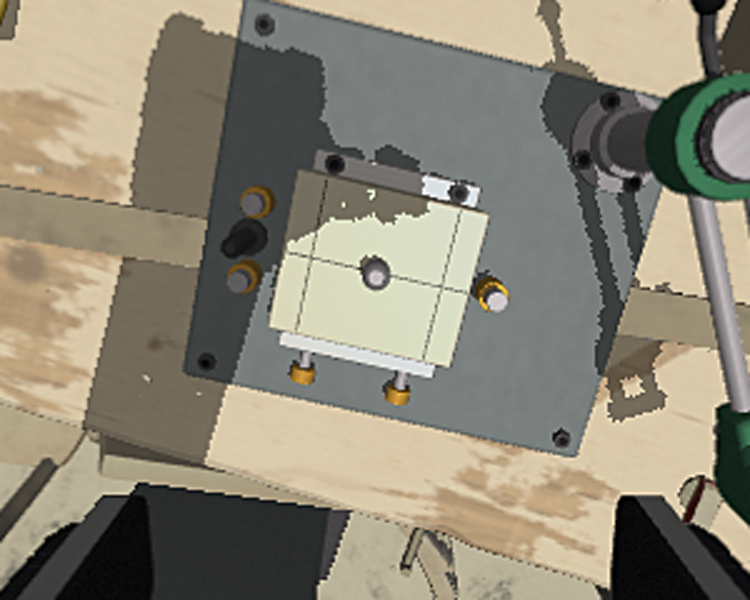

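The crop shows the dowel at (375,275), the post tip at about (231,244), the plungers at (253,203), (240,279) and (495,299), and the stone corners at (300,170), (488,213), (452,367) and (270,327).

```bash
python3 - <<'E'
from h import *
p=cam("wrist"); 
F=lambda u:(130+u[0]/2.5,60+u[1]/2.5)
r=lambda u,z: ray(p,F(u),z)[:2]
d=r((375,275),.083); po=r((231,244),.098); pr=r((495,299),.071); p1=r((253,203),.071); p2=r((240,279),.071)
st=[r(u,.063) for u in ((300,170),(488,213),(452,367),(270,327))]; c=[r(u,.035) for u in ((185,375),(578,455))]
yaw=lambda v:np.degrees(np.arctan2(-v[0],v[1]))
print("dowel",d,"post",po,np.linalg.norm(po-d),yaw(po-d)); print("plungers",pr,p1,p2,yaw((p1+p2)/2-pr),np.linalg.norm((p1+p2)/2-pr),np.linalg.norm(p1-p2))
print("stone",np.mean(st,0),[yaw(a) for a in (st[0]-st[1],st[3]-st[2])],yaw(c[0]-c[1]),[np.linalg.norm(a) for a in (st[0]-st[1],st[1]-st[2])])
# dowel estimate by plungers
for y in (5,6,7):
    a=np.radians(y);Y=np.array([-np.sin(a),np.cos(a)]); print(y,np.mean([d,po-78e-3*Y,pr+.07*Y,(p1+p2)/2-.075*Y],0))
print(rel([.44,.31,.36]))
E
```

```text
dowel [ 0.50255675 -0.05621609] post [0.49635066 0.02049609] 0.07696281477471115 4.62521508767131
plungers [ 0.50937134 -0.12537602] [0.51707929 0.01897562] [0.474563  0.0144521] 5.447455238297665 0.14273451570569343 0.042756249327693986
stone [ 0.50193844 -0.05790293] [np.float64(5.948786050388748), np.float64(5.725586938893612)] 6.369802965640473 [np.float64(0.10692587761760917), np.float64(0.0910590580075312)]
5 [ 0.50283346 -0.05676658]
6 [ 0.50319394 -0.05673187]
7 [ 0.50355376 -0.05669087]
[ 0.31104761 -1.85113979  0.00568911]
```

>>> apply_moves([
  [0,[0.15,-0.92,0],0],
  [0,[0.15,-0.92,0],0],
  [0,[0.15,-0.92,0],0],
  [0,[0.15,-0.92,0],0],
])

```text
t: 9.15
eef_pos: [0.4676, 0.127, 0.3616]
tool_rot: [-0.0, 0.987, 0.163, 0.0]
contact_force: [1.2, 0.1, -0.3]
gripper_width: 0.999
grasp_force: 0.0
```

>>> apply_moves([
  [0,[0.16,-0.93,0.2],0],
  [0,[0.16,-0.93,0.2],0],
  [0,[0.16,-0.93,0.2],0],
  [0,[0.16,-0.93,0.2],0],
  [0,[0.16,-0.93,0.2],0],
  [0,[0.16,-0.93,0.2],0],
])

```text
t: 9.75
eef_pos: [0.439, 0.3109, 0.3209]
tool_rot: [0.0, 0.987, 0.163, -0.001]
contact_force: [0.2, -0.4, 0.3]
gripper_width: 0.999
grasp_force: 0.0
```

```bash
python3 - <<'E'
from h import *
p=cam("wrist"); M,o=T(); print(M.round(3).tolist(),o["t"])
cv2.imwrite("pics/w4c.png",cv2.resize(p["color"][60:300,130:430,::-1],None,fx=2.5,fy=2.5,interpolation=cv2.INTER_CUBIC))
for t in "template_handle template".split():
    for r in bot.look_for(p,t)[:2]: print(t,np.round(r["point"],3),round(r["confidence"],2),proj(p,r["point"]).round())
E
```

```text
[[0.948, 0.319, -0.0, 0.44], [0.319, -0.948, -0.001, 0.31], [-0.0, 0.001, -1.0, 0.321], [0.0, 0.0, 0.0, 1.0]] 9.8
template_handle [0.449 0.317 0.034] 0.92 [281. 165.]
template [0.453 0.32  0.036] 0.75 [280. 161.]
```

View pics/w4c.png

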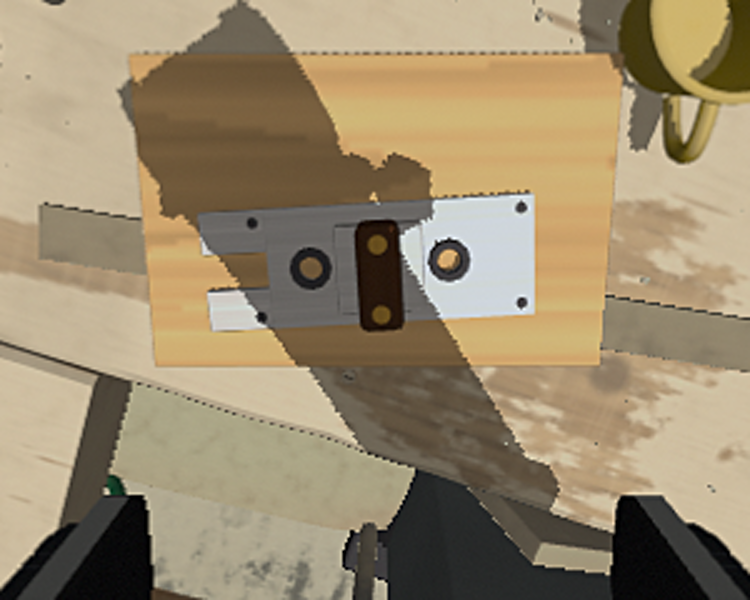

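The crop shows the bushes at (311,268) and (449,260), the handle top dots at (377,244) and (381,315), and the plate's right corners at (535,195) and (535,314). The fork is at the left, at (235,270).

```bash
python3 - <<'E'
from h import *
p=cam("wrist"); F=lambda u:(130+u[0]/2.5,60+u[1]/2.5)
r=lambda u,z: ray(p,F(u),z)[:2]
yaw=lambda v:np.degrees(np.arctan2(-v[0],v[1]))
b1,b2=r((311,268),.037),r((449,260),.037); h1,h2=r((377,244),.092),r((381,315),.092)
c=[r(u,.036) for u in ((535,195),(535,314),(212,331),(200,213))]
print("bush",(b1+b2)/2,np.linalg.norm(b1-b2),yaw(b1-b2)); print("handle",(h1+h2)/2,yaw(h1-h2)+90, np.linalg.norm(h1-h2))
print([yaw(a) for a in (c[3]-c[0],c[2]-c[1])],np.linalg.norm(c[3]-c[0]),np.linalg.norm(c[1]-c[0]))
M,_=T(); print("tool yaw",yaw(-M[:2,1]))
print(rel([*((b1+b2+h1+h2)/4),.065]))
E
```

```text
bush [0.4500039  0.31251661] 0.07623338751189021 21.761914109906733
handle [0.44980726 0.31288027] 21.621205163720333 0.03454332419634427
[np.float64(21.463252434369092), np.float64(21.51732259191634)] 0.18151058008134807 0.06541881717699191
tool yaw 18.49463247742021
[ 0.05071351 -0.0039167   1.28265212]
```

>>> apply_moves([
  [0,[0.051,-0.004,0.25],-0.0086],
  [0,[0.051,-0.004,0.5],-0.0086],
  [0,[0.051,-0.004,0.75],-0.0086],
  [0,[0.051,-0.004,0.9],-0.0086],
  [0,[0.051,-0.004,0.9],-0.0086],
])

```text
t: 10.45
eef_pos: [0.4472, 0.311, 0.1374]
tool_rot: [0.002, 0.982, 0.188, -0.004]
contact_force: [-0.6, -0.7, 0.4]
gripper_width: 0.998
grasp_force: 0.0
```

>>> apply_moves([
  [0,[0,0,0.15],0],
  [0,[0,0,0.3],0],
  [0,[0,0,0.4],0],
  [0,[0,0,0.4],0],
  [0.6,[0,0,0.4],0],
  [0.8,[0,0,0.4],0],
  [1,[0,0,0.4],0],
  [1,[0,0,0.4],0],
  [1,[0,0,0.4],0],
  [1,[0,0,0.4],0],
  [1,[0,0,0.4],0],
], squeeze=80)

```text
t: 11.55
eef_pos: [0.4494, 0.3153, 0.0624]
tool_rot: [-0.0, 0.982, 0.189, 0.001]
contact_force: [-0.7, -0.1, 8.1]
gripper_width: 0.241
grasp_force: 79.7
```

```bash
python3 - <<'E'
from h import *
M,o=T(); print(M.round(3).tolist(),o["t"],o["contact_force"],o["torque"],o["gripper_width"]*85,o["q"].round(2))
E
```

```text
[[0.929, 0.371, 0.002, 0.449], [0.371, -0.929, 0.001, 0.315], [0.002, -0.0, -1.0, 0.062], [0.0, 0.0, 0.0, 1.0]] 11.55 [-0.65353481 -0.09293564  8.14913665] [-0.1350613   0.19523765 -0.02588804] 20.514710169724694 [-0.24  0.57 -0.63  1.96  0.48  0.76 -2.34]
```

>>> apply_moves([
  [1,[0,0,-0.05],0],
  [1,[0,0,-0.15],0],
  [1,[0,0,-0.3],0],
  [1,[0,0,-0.45],0],
  [1,[0,0,-0.55],0],
  [1,[0,0,-0.55],0],
])

```text
t: 12.15
eef_pos: [0.4498, 0.3156, 0.1741]
tool_rot: [-0.001, 0.982, 0.189, 0.002]
contact_force: [0.3, 0.7, -3.3]
gripper_width: 0.241
grasp_force: 78.6
```

>>> apply_moves([
  [1,[-0.03,0.1,0],0],
  [1,[-0.06,0.25,0],0.005],
  [1,[-0.1,0.4,0],0.01],
  [1,[-0.14,0.55,0],0.02],
  [1,[-0.18,0.7,0],0.03],
  [1,[-0.21,0.85,0],0.04],
  [1,[-0.23,0.94,0],0.044],
  [1,[-0.23,0.94,0],0.044],
])

```text
t: 12.95
eef_pos: [0.4754, 0.1195, 0.1701]
tool_rot: [0.001, 0.999, 0.049, -0.001]
contact_force: [0.4, 1.0, -3.8]
gripper_width: 0.245
grasp_force: 78.9
```

```bash
python3 - <<'E'
from h import *
M,o=T(); print(M.round(3).tolist(),o["t"],o["contact_force"],o["torque"],o["gripper_width"]*85,o["q"].round(2))
print(np.degrees(np.arctan2(M[0,1],-M[1,1])),rel([.5037,-.0691,.17]))
E
```

```text
[[0.995, 0.099, -0.002, 0.475], [0.099, -0.995, -0.002, 0.119], [-0.002, 0.002, -1.0, 0.17], [0.0, 0.0, 0.0, 1.0]] 12.95 [ 0.35193254  1.03222032 -3.78896464] [ 0.00458474 -0.02610277  0.02653417] 20.83412795631076 [ 0.17  0.32 -0.63  2.01  0.24  0.89 -2.07]
5.669373214139323 [0.04756401 0.95213206 0.00206601]
```

>>> apply_moves([
  [1,[0.01,0.12,0],0],
  [1,[0.02,0.3,0],0],
  [1,[0.03,0.5,0],0],
  [1,[0.04,0.7,0],0],
  [1,[0.047,0.88,0],0],
  [1,[0.047,0.952,0],0],
  [1,[0.047,0.952,0.08],0],
  [1,[0.047,0.952,0.1],0],
  [1,[0.047,0.952,0.1],0],
])

```text
t: 13.85
eef_pos: [0.504, -0.0639, 0.1504]
tool_rot: [-0.001, 0.999, 0.053, -0.001]
contact_force: [0.2, -0.5, -3.5]
gripper_width: 0.243
grasp_force: 79.1
```

```bash
python3 - <<'E'
from h import *
p=cam("wrist"); M,o=T(); print(M.round(4).tolist(),o["t"],o["contact_force"])
cv2.imwrite("pics/w5c.png",cv2.resize(p["color"][60:300,130:430,::-1],None,fx=2.5,fy=2.5,interpolation=cv2.INTER_CUBIC))
E
```

```text
[[0.9944, 0.1059, -0.001, 0.5045], [0.1059, -0.9944, 0.0009, -0.0639], [-0.0009, -0.001, -1.0, 0.151], [0.0, 0.0, 0.0, 1.0]] 13.9 [ 0.67443113  0.49542377 -3.24726102]
```

View pics/w5c.png

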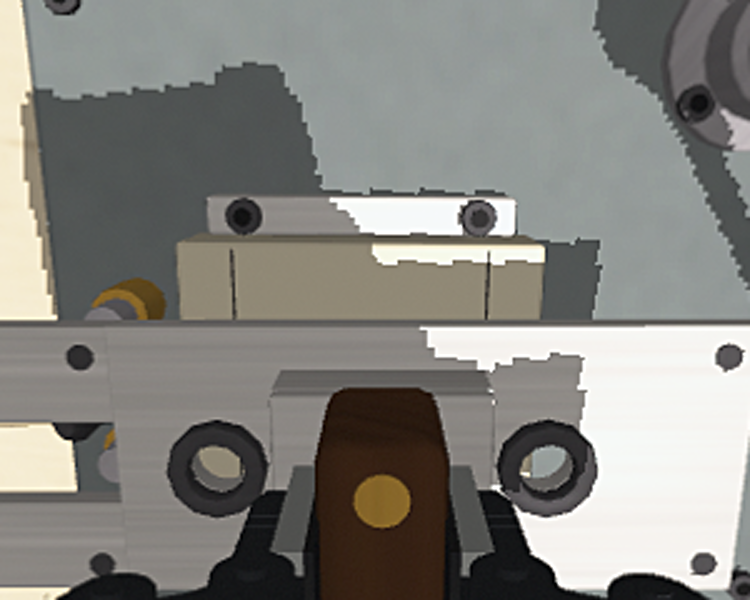

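The template in hand is square to the jig, with its bushes at (218,467) and (547,467). The dark post tip shows through the fork at about (75,430). I'll check the template's position in the hand.

```bash
python3 - <<'E'
from h import *
p=cam("wrist"); M,o=T(); F=lambda u:(130+u[0]/2.5,60+u[1]/2.5)
zb=M[2,3]-.0344
b1,b2=[ray(p,F(u),zb+.009)[:2] for u in ((218,467),(547,467))]
yaw=lambda v:np.degrees(np.arctan2(-v[0],v[1]))
m=(b1+b2)/2
print("template",m,np.linalg.norm(b1-b2),yaw(b1-b2),"tcp",M[:3,3],"tool yaw",yaw(-M[:2,1]))
print("post proj crop",[((proj(p,[.4945,.0203,z])-[130,60])*2.5).round() for z in (.098,.092)], "stone far corners", [((proj(p,[*(np.array([.5025,-.0572])+np.array([[.995,-.1],[.1,.995]])@np.array([.046,s*.055])),.063])-[130,60])*2.5).round() for s in (1,-1)])
cv2.imwrite("pics/w6c.png",cv2.resize(p["color"][140:310,20:220,::-1],None,fx=3.5,fy=3.5,interpolation=cv2.INTER_CUBIC))
a=np.radians(5.7);Y=np.array([-np.sin(a),np.cos(a)]);d=np.array([.5025,-.0572])
print("to seat, tool units from TCP=tmpl", rel([*(M[:2,3]+d-m),.0994]), "dowel-tcp",rel([*d,.0994]))
E
```

```text
template [ 0.50338763 -0.06409989] 0.07671511430827549 6.056179547701579 tcp [ 0.50486818 -0.06408911  0.15148214] tool yaw 6.06146001698743
post proj crop [array([ 65., 426.]), array([ 74., 418.])] stone far corners [array([173., 238.]), array([546., 240.])]
to seat, tool units from TCP=tmpl [-0.00078659 -0.03462069  0.26043125] dowel-tcp [-0.00815367 -0.03534876  0.26043122]
```

View pics/w6c.png

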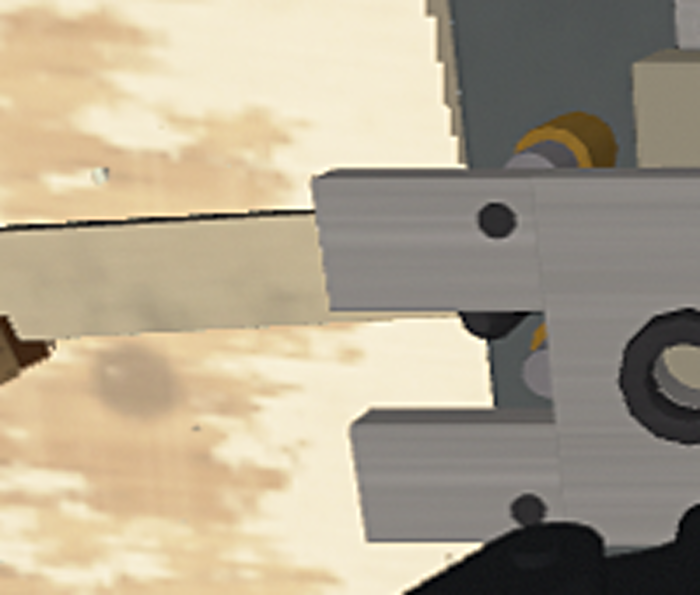

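>>> apply_moves([
  [1,[-0.003,0,0.04],0],
  [1,[-0.003,0,0.08],0],
  [1,[-0.003,0,0.11],0],
  [1,[-0.003,0,0.13],0],
  [1,[-0.003,0,0.13],0],
  [1,[-0.003,0,0.13],0],
])

```text
t: 14.55
eef_pos: [0.5042, -0.0656, 0.1253]
tool_rot: [-0.0, 0.999, 0.052, -0.0]
contact_force: [-0.5, -0.6, -3.4]
gripper_width: 0.244
grasp_force: 79.3
```

```bash
python3 - <<'E'
from h import *
p=cam("wrist"); M,o=T(); print(M.round(4).tolist(),o["t"],o["contact_force"],o["torque"]); F=lambda u:(130+u[0]/2.5,60+u[1]/2.5)
print(rel([.5025,-.0572,.10]))
cv2.imwrite("pics/w7c.png",cv2.resize(p["color"][140:310,20:320,::-1],None,fx=2.6,fy=2.6,interpolation=cv2.INTER_CUBIC))
E
```

```text
[[0.9947, 0.1031, 0.0004, 0.5044], [0.1031, -0.9947, 0.0, -0.0656], [0.0004, 0.0, -1.0, 0.1255], [0.0, 0.0, 0.0, 1.0]] 14.6 [-0.25503256 -0.74682182 -4.0250591 ] [ 0.00240409 -0.05029994  0.00694473]
[-0.00497619 -0.0426456   0.12731598]
```

View pics/w7c.png

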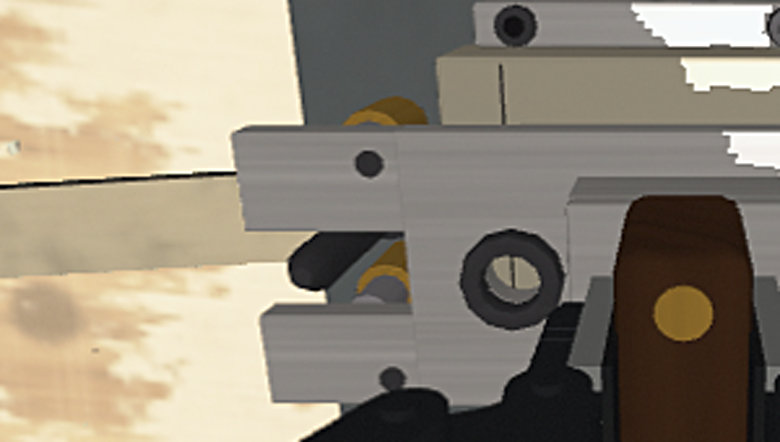

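The post tip sits centred in the fork slot at (308,268). Now I'll slide the template on and lower it gently.

>>> apply_moves([
  [1,[-0.002,-0.02,0],0],
  [1,[-0.004,-0.04,0],0],
  [1,[-0.004,-0.041,0],0],
  [1,[-0.004,-0.041,0.02],0],
  [1,[-0.004,-0.041,0.04],0],
  [1,[-0.004,-0.041,0.05],0],
  [1,[-0.004,-0.041,0.06],0],
  [1,[-0.004,-0.041,0.06],0],
])

```text
t: 15.4
eef_pos: [0.5023, -0.0576, 0.1129]
tool_rot: [-0.0, 0.999, 0.052, -0.0]
contact_force: [-0.5, -0.3, -2.8]
gripper_width: 0.243
grasp_force: 79.3
```

```bash
python3 - <<'E'
from h import *
M,o=T(); print(M.round(4).tolist(),o["t"],o["contact_force"],o["torque"]); print(rel([.5025,-.0572,.0994]))
E
```

```text
[[0.9947, 0.1031, -0.0007, 0.5023], [0.1031, -0.9947, 0.0001, -0.0576], [-0.0007, -0.0002, -1.0, 0.1129], [0.0, 0.0, 0.0, 1.0]] 15.4 [-0.45293292 -0.2531212  -2.75492284] [-0.01340264  0.02339982  0.04283362]
[ 0.00139818 -0.00173185  0.06752512]
```

>>> apply_moves([
  [1,[0,0,0.01],0],
  [1,[0,0,0.02],0],
  [1,[0,0,0.03],0],
  [1,[0,0,0.04],0],
  [1,[0,0,0.04],0],
  [1,[0,0,0.04],0],
])

```text
t: 16.0
eef_pos: [0.5026, -0.0576, 0.1055]
tool_rot: [0.0, 0.999, 0.052, 0.0]
contact_force: [-1.4, -0.8, -0.6]
gripper_width: 0.244
grasp_force: 79.5
```

>>> apply_moves([
  [1,[0,0,0.01],0],
  [1,[0,0,0.02],0],
  [1,[0,0,0.025],0],
  [1,[0,0,0.025],0],
  [1,[0,0,0.025],0],
])

```text
t: 16.5
eef_pos: [0.5027, -0.0575, 0.101]
tool_rot: [0.0, 0.999, 0.052, 0.0]
contact_force: [-3.8, 0.5, 8.9]
gripper_width: 0.243
grasp_force: 80.7
```

>>> apply_moves([
  [1,[0,0,0.006],0],
  [1,[0,0,0.012],0],
  [1,[0,0,0.012],0],
  [1,[0,0,0.012],0],
])

```text
t: 16.9
eef_pos: [0.5027, -0.0575, 0.0988]
tool_rot: [0.0, 0.999, 0.052, 0.0]
contact_force: [-3.7, -0.1, 10.7]
gripper_width: 0.243
grasp_force: 81.0
```

>>> apply_moves([
  [1,[0,0,0.006],0],
  [1,[0,0,0.012],0],
  [1,[0,0,0.012],0],
  [1,[0,0,0.012],0],
])

```text
t: 17.3
eef_pos: [0.5027, -0.0575, 0.0975]
tool_rot: [0.001, 0.999, 0.052, 0.0]
contact_force: [-8.9, 0.0, 21.9]
gripper_width: 0.241
grasp_force: 83.2
```

>>> apply_moves([
  [1,[-0.003,0,0.003],0],
  [1,[-0.005,0,0.003],0],
  [1,[-0.005,0,0.003],0],
  [1,[-0.005,0,0.003],0],
  [1,[-0.005,0,0.003],0],
])

```text
t: 17.8
eef_pos: [0.5026, -0.0575, 0.0974]
tool_rot: [0.001, 0.999, 0.052, 0.001]
contact_force: [-8.4, 1.0, 25.5]
gripper_width: 0.249
grasp_force: 83.4
```

```bash
python3 - <<'E'
from h import *
p=cam("wrist"); M,o=T(); print(M.round(4).tolist(),o["t"],o["contact_force"],o["torque"],o["grasp_force"])
cv2.imwrite("pics/w8.png",p["color"][:,:,::-1])
d=cam("side"); 
a=cv2.resize(d["color"][190:350,210:390,::-1],None,fx=3.5,fy=3.5,interpolation=cv2.INTER_CUBIC); cv2.imwrite("pics/s8.png",a)
E
```

```text
[[0.9947, 0.103, 0.0022, 0.5026], [0.103, -0.9947, -0.0014, -0.0575], [0.0021, 0.0016, -1.0, 0.0974], [0.0, 0.0, 0.0, 1.0]] 17.85 [-8.78462322 -0.15049336 25.59934434] [0.22109091 1.82534894 0.05361215] 83.38744282722473
```

View pics/w8.png

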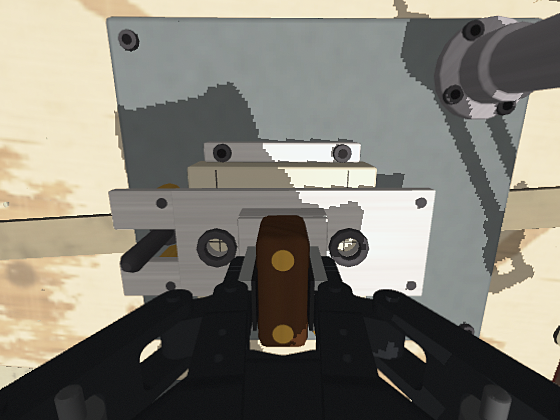

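>>> apply_moves([
  [1,[0,0,0],0],
  [1,[0,0,0],0],
  [1,[0,0,0],0],
  [1,[0,0,0],0],
  [1,[0,0,0],0],
])

```text
t: 18.4
eef_pos: [0.5026, -0.0575, 0.0974]
tool_rot: [0.001, 0.999, 0.052, 0.001]
contact_force: [-8.5, -0.9, 25.4]
gripper_width: 0.242
grasp_force: 83.4
```

```bash
python3 - <<'E'
from h import *
M,o=T(); print(M[:3,3],M[2,:2],o["contact_force"],o["grasp_force"]); print(bot.hand_in())
E
```

```text
[ 0.50259144 -0.0575445   0.09741387] [0.00211281 0.0016193 ] [-8.48709605 -0.91423233 25.3698623 ] 83.38676333427429
the job is handed in; nothing more can be done
None
```

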